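Eject the rental lenses from their rings and pack the tin

ROBOT

A 7-joint arm with a two-finger parallel gripper is mounted at the origin on the work surface. World frame = base frame: x ahead of the robot, y to its left, z up, the work surface at z = 0. Lengths are in m, angles in rad, forces in N, time in s.
With the tool pointing down it reaches from about 0.4 to 0.85 m from the base axis. Payload 10.4 kg.
Tool frame: the origin (TCP) lies at the very end of the fingers, on their centre line; the grasp point (between the pads) lies 19 mm behind it; z points along the fingers, y is the line along which they close (so a half turn about z gives the same grasp; the last joint's range is limited). The gripper opens to 85 mm and grips with 20 to 120 N. Pads are 22 mm wide; open, the fingers measure 114 mm over their backs; the gripper's body (76 mm by 85 mm) begins 54 mm behind the grasp point. The pads swing forward as they close: fully open they stand 13 mm farther back than shut.
Start: joints at [-1.268, 0.332, -0.065, 1.46, 0.022, 1.35, -0.088], TCP at [0.2, 0.592, 0.201] pointing down, gripper open.
Joint ranges: [-2.6, 2.6], [-0.5, 2.12], [-1.47, 1.34], [0.16, 2.42], [-1.27, 4.41], [0.06, 2.06], [-2.6, 2.6]. Speed limits (rad/s): [2.22, 2.22, 2.79, 2.79, 3.14, 3.14, 3.14].

INTERFACE

Orientations are given as a unit quaternion [x, y, z, w].
In Python, from workcell import * gives the robot as it stands.
- The arm moves only by the tool step_arm, never from a script. Its argument "commands" is one flat list of numbers, 7 for each row, row after row: the finger opening in mm, from 0 to 85.4, then the shift along the world's x, y, z as a fraction of full scale, then the turn, a rotation vector about the world's x, y, z as a fraction of full scale. A call has exactly 10 rows; each row is the pose to reach, as a shift and turn from the pose commanded when the call began, turning the shorter way round; what a row does not reach only later rows make up. Full scale, the value 1, is 0.6 m for a shift and pi rad for a turn. A row lasts 1/8 s, in which the tool goes at most 62.5 mm and 10.7 degrees, less where a joint would pass 70% of its speed; a pose out of reach is approached as far as the arm can. A call with a number of a shift or a turn outside -1 to 1 is refused whole. A call with a gripper value outside its range is refused whole. The fingers move at their own pace and stop on an object; "squeeze" is the grip in N (left out, the last holds). Time passes only in rows, so rows that repeat a pose let the fingers close, or fill a call up. It gives the time, the measured TCP pose, the force, the opening and the grip force at its end, in the units of the state.
- get_obs(): the state, without advancing time (a new reading comes with each control period).
- camera(name): name is "scene" or "top"; returns the picture (480x640x3 uint8, red, green, blue); there is no depth.
- camera_params(name): a dict with "mtx" (3x3 intrinsics, pixels), "extrinsics" (4x4, takes a point from world to camera coordinates). Camera axes: x right, y down, z forward; pixel columns grow to the right and rows downward; lengths in m; the calibration is good to about 2 mm. A picture is of the moment at which its call begins. camera_params takes no time and is no camera call.
- hand_in(): hands the job in; it is judged then, once.
The state is a dict: "clock": time; "joint_pos": joint angles; "joint_velocities": joint speeds; "tau": joint torques, N m; "position": TCP position; "ee_rot": TCP orientation; "ft_force": force on the tool from outside, world axes, zero at the start; "torque": the same for the moment, N m; "grip_width": opening from 0.0 (shut) to 1.0 (fully open); "grasp_force": force on a finger pad.
Only numpy, scipy, OpenCV 4.12 (cv2) and the standard library are available. Lean on these libraries where they do the work, as an engineer would, in place of code of your own. Each camera call takes 0.05 s, during which the arm holds its last target. There are 200 camera calls.

TASK

Empty the lens rack into the round tin: for each lens, slide the rack by its knob until that ring is centred on the ejector pin's red marks, swing the red-ball lever over to push the lens up through its ring, lift it out from above and lay it flat on a free printed circle in the tin, swinging the lever back down before the rack is moved again. When all lenses, old and new, lie flat in the tin, one on each circle, lay the clear cover flat and centred on the tin, with the ejector left down. Leave the extension tube, the finder and the blue filter where they are.

Things in the scene. Friction and masses are not known exactly. Their poses are not given: they have to be found in the camera images.
- stand: Fixed ejector stand (place and heading vary): grey base, two rails 300 mm long along its y. Origin on the counter under the axis of the upright brass ejector pin (18 mm diameter); x towards the lever, y along the rails, z up. Pin top 28 mm above the counter when down, 44 mm with the lever at 1.0. Red marks on both rails at y = 0 show the pin's place.
- lever (a joint): Ejector lever, in rad: 0 = leaning to the stand's -y, pin down; 1.05 = stop, leaning to the stand's +y. The pin rises 16 mm per rad. It stays where it is left; about 2 N at the ball moves it.
- lever_tip (a point): Centre of the red ball (18 mm diameter) on the lever's end, 70 mm from the pivot, which lies at stand (105, 0, 30) mm with its axis along the stand's x. The lever stands 0.5 rad to -y of upright at joint 0, 0.5 rad to +y at joint 1.0. Ball 91 to 100 mm above the counter.
- rack: Rack on the rails, slides along the stand's y (2 N; stays put; 75 mm or more each way from the middle). Origin 28 mm above the counter under its middle ring; axes as the stand's. Steel rings 0, 1, 2 (outside 50 mm, bore 42) at its y = -52, 0, 52 mm, rims 49 mm above the counter, white ticks. Lenses rest on an open ledge, tops 1 mm below the rim; pin fully up (lever 1.0): 11 mm above it.
- rack_knob (a point): Grip point on the axis of the rack's upright black knob (18 mm diameter, from 54 to 82 mm above the counter; this point at 68 mm), at the rack's y = +112 mm.
- tin: Fixed round brass tin, open on top: inside diameter 130 mm, outside 135, inner floor 3 mm and rim 20 mm above the counter. Origin: centre of its underside. Seven circles are printed on its floor like a honeycomb, one in the middle and six around it at 42 mm. Lenses lying in it have their tops 1 mm below the rim.
- cover: Loose clear, milky plastic dust cover for the tin: flat disc 140 mm diameter, 4 mm thick, with an orange knob (22 mm diameter, 26 mm tall) in the middle. It just lies flat on the tin's rim. Origin: centre of its underside; 150 g at most.
- tube: Bystander: silver macro extension tube standing on end, 58 mm diameter, 36 mm tall. Leave alone.
- finder: Bystander: black right-angle finder, about 36 x 60 x 47 mm. Leave alone.
- bluefilter: Bystander: blue glass filter in a steel ring, 58 mm diameter, 8 mm thick, lying flat. Leave alone.
- spot0 (a point): Centre of printed circle 0 on the tin's floor (the middle one).
- spot1 (a point): Centre of printed circle 1 on the tin's floor, 42 mm from the middle at 0 degrees from the tin's x axis.
- spot2 (a point): Centre of printed circle 2 on the tin's floor, 42 mm from the middle at 60 degrees from the tin's x axis.
- spot3 (a point): Centre of printed circle 3 on the tin's floor, 42 mm from the middle at 120 degrees from the tin's x axis.
- spot4 (a point): Centre of printed circle 4 on the tin's floor, 42 mm from the middle at 180 degrees from the tin's x axis.
- spot5 (a point): Centre of printed circle 5 on the tin's floor, 42 mm from the middle at 240 degrees from the tin's x axis.
- spot6 (a point): Centre of printed circle 6 on the tin's floor, 42 mm from the middle at 300 degrees from the tin's x axis.
- lens0: Loose lens with red glass (may be absent; lens0 starts in ring 0 of the rack): a screw-on lens cell, a disc 40 mm in diameter and 16 mm thick, the same both ways up: black rim (its outer 1.5 mm above and below stepped in to 36.6 mm diameter), 40 to 70 g. Origin: its middle, 8 mm from either face; z is the axis of the disc.
- lens1: Loose lens with yellow glass (may be absent; lens1 starts in ring 1 of the rack): a screw-on lens cell, a disc 40 mm in diameter and 16 mm thick, the same both ways up: black rim (its outer 1.5 mm above and below stepped in to 36.6 mm diameter), 40 to 70 g. Origin: its middle, 8 mm from either face; z is the axis of the disc.
- lens2: Loose lens with green glass (may be absent; lens2 starts in ring 2 of the rack): a screw-on lens cell, a disc 40 mm in diameter and 16 mm thick, the same both ways up: black rim (its outer 1.5 mm above and below stepped in to 36.6 mm diameter), 40 to 70 g. Origin: its middle, 8 mm from either face; z is the axis of the disc.
- packed0: Loose lens with pale grey glass, already in the tin on circle 0 at the start, otherwise the same: a disc 40 mm in diameter, 16 mm thick. Origin: its middle, 8 mm from either face.
- packed1: Loose lens with pale grey glass, already in the tin on circle 1 at the start, otherwise the same: a disc 40 mm in diameter, 16 mm thick. Origin: its middle, 8 mm from either face.
- packed2: Loose lens with pale grey glass, already in the tin on circle 3 at the start, otherwise the same: a disc 40 mm in diameter, 16 mm thick. Origin: its middle, 8 mm from either face.
- packed3: Loose lens with pale grey glass, already in the tin on circle 4 at the start, otherwise the same: a disc 40 mm in diameter, 16 mm thick. Origin: its middle, 8 mm from either face.
Things that resemble listed ones, but are neither listed nor needed, are in the scene too. What is shaped like the packed2 but pink or purple is not meant.

How it is judged:
By the outcome, as a careful person would: the job done as asked, in the order asked, and still so for the second after the job is handed in, with the robot touching nothing.
Of lens0, lens1, lens2 only 2 to 3 are there at a start; the rules pass over those that are not, and their reading is None.
At some moment in a run one of cover may be knocked a few centimetres aside while the robot is not near it.
Once in a run the grip may slacken for a moment while it holds something.
It also fails if it takes over 210 s, if anything falls off the work surface, if the arm or the gripper's body presses on something with over 40 N, if the wrist force passes 120 N, or if a joint passes its speed limit or range.

## Working session

There is one attempt and no reset: what is moved stays moved. The work goes in short steps, Python scripts to look and compute and a tool call to move; the robot and the scene stay as the last step left them, time stands still between calls to the robot, and variables do not carry over. Pictures are saved under pics/ and viewed, at most 14 in all, crops included, and the job is handed in when it is done.

Besides the shell and the picture viewer there is one more tool, called after "Emit:" by a JSON object that holds its "fn" and its "kwargs", one argument or row to a line. step_arm: Moves the arm, as the interface text tells. Its arguments: {"type":"object","properties":{"commands":{"type":"array","items":{"type":"number"}},"squeeze":{"type":"number"}},"required":["commands"]}

```bash
mkdir -p pics; ls
python3 - <<'E'
from workcell import *
import cv2
for n in ("scene","top"):
    cv2.imwrite(f"pics/{n}0.png",camera(n)[:,:,::-1]); p=camera_params(n); print(p)
o=get_obs(); print(o)
E
```

```text
pics
{'mtx': array([[476.29114436,   0.        , 321.16562099],
       [  0.        , 476.29114436, 241.1539897 ],
       [  0.        ,   0.        ,   1.        ]]), 'extrinsics': array([[ 0.86891197,  0.49473113, -0.01526745, -0.46218333],
       [ 0.31289139, -0.57291875, -0.75753752, -0.11691389],
       [-0.3835244 ,  0.65345636, -0.65261307,  1.35874956],
       [ 0.        ,  0.        ,  0.        ,  1.        ]])}
{'mtx': array([[548.22539804,   0.        , 318.40483802],
       [  0.        , 548.22539804, 238.7323096 ],
       [  0.        ,   0.        ,   1.        ]]), 'extrinsics': array([[ 0.02213267, -0.99972986, -0.00709602, -0.03859885],
       [-0.9928731 , -0.02114839, -0.11728492,  0.55978109],
       [ 0.11710317,  0.00964127, -0.99307296,  1.03099572],
       [ 0.        ,  0.        ,  0.        ,  1.        ]])}
{'clock': 0.1, 'joint_pos': array([-1.26758961,  0.33280459, -0.06470641,  1.46085905,  0.0216351 ,
        1.34990037, -0.08850307]), 'joint_velocities': array([-3.20092972e-04, -3.09714702e-03, -1.86021802e-04,  5.71946416e-05,
        1.07741878e-03, -1.05936242e-03, -1.12076888e-03]), 'tau': array([ 1.63981131e-03, -6.26745057e+01,  4.92694729e-02, -3.92426562e+01,
        1.62481796e-02,  7.11640823e-03,  3.15968077e-05]), 'position': array([0.1999389 , 0.59176137, 0.20059728]), 'ee_rot': array([ 1.62168996e-01,  9.86762793e-01, -6.34699376e-04, -5.87450618e-05]), 'ft_force': array([-0.19297643,  0.61568978, -0.83955996]), 'torque': array([ 0.01114539, -0.00914164, -0.01631587]), 'grasp_force': 0.0, 'grip_width': 1.0012436747964402}
```

View pics/scene0.png

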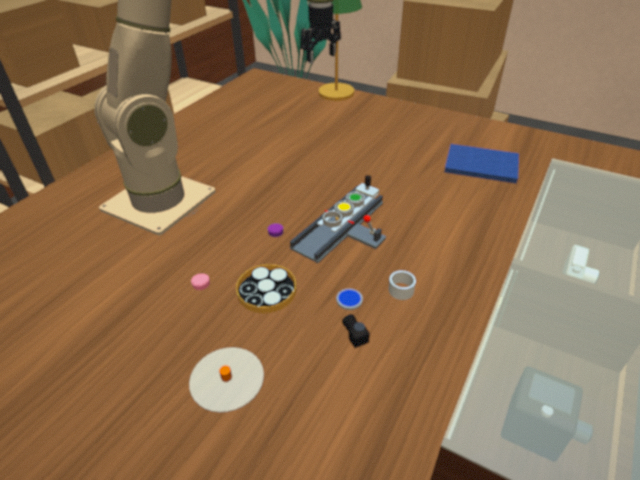

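View pics/top0.png

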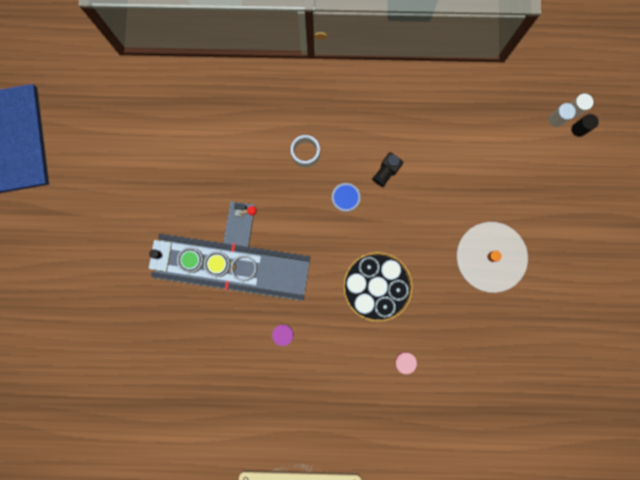

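Top view: yellow lens in ring 1 (217,264), green in ring 2 (190,260), and ring 0 (245,268) is empty. Red ball (251,210), rack knob (155,254), tin (378,287), cover (492,257) with its orange knob. The packed lenses are the four white discs in the tin. The pink (406,363) and purple (282,335) discs are decoys.

```bash
cat > h.py <<'E'
from workcell import *
import cv2, numpy as np
P={n:camera_params(n) for n in("scene","top")}
def ray(n,uv,z):
    E=P[n]["extrinsics"]; R,t=E[:3,:3],E[:3,3]
    d=R.T@np.linalg.inv(P[n]["mtx"])@[uv[0],uv[1],1]; c=-R.T@t
    return (c+d*(z-c[2])/d[2])
def proj(n,p):
    E=P[n]["extrinsics"]; q=P[n]["mtx"]@(E[:3,:3]@np.array(p)+E[:3,3]); return q[:2]/q[2]
def blobs(im,lo,hi,roi,mn=6):
    x0,y0,x1,y1=roi
    m=cv2.inRange(cv2.cvtColor(im,cv2.COLOR_RGB2HSV)[y0:y1,x0:x1],lo,hi)
    k,_,s,c=cv2.connectedComponentsWithStats(m)
    return [(c[i]+[x0,y0],s[i][4],s[i][2:4]) for i in range(1,k) if s[i][4]>=mn]
def tri(a,b):
    A=[]
    for n,(u,v) in(("scene",a),("top",b)):
        M=P[n]["mtx"]@P[n]["extrinsics"][:3]; A+=[u*M[2]-M[0],v*M[2]-M[1]]
    X=np.linalg.svd(A)[2][3]; return X[:3]/X[3]
E
python3 - <<'E'
from h import *
np.set_printoptions(precision=4,suppress=True)
C=dict(red=((0,150,90),(6,255,255)),yel=((24,120,120),(34,255,255)),grn=((50,100,60),(75,255,255)),org=((7,215,170),(18,255,255)))
R=dict(top=dict(red=(150,190,320,310),yel=(150,230,320,310),grn=(150,230,320,310),org=(470,230,520,280)),
 scene=dict(red=(290,170,400,270),yel=(290,170,400,270),grn=(290,170,400,270),org=(200,350,250,400)))
Z=dict(red=.091,yel=.047,grn=.047,org=.017)
ims={n:camera(n) for n in("top","scene")}
for n in ims:
  for k in C:
    for c,a,s in blobs(ims[n],*C[k],R[n][k],3): print(n,k,c,a,s,ray(n,c,Z[k]))
# rest: crops
t=cv2.cvtColor(ims["top"],cv2.COLOR_RGB2HSV)
for name,roi in (("tin",(335,245,420,328)),("cover",(450,215,535,300))):
    x0,y0,x1,y1=roi; h=t[y0:y1,x0:x1]
    m=(cv2.inRange(h,(0,0,0),(180,255,70))|cv2.inRange(h,(0,0,140),(180,60,255))) if name=="tin" else cv2.inRange(h,(0,0,130),(180,70,255))
    m=cv2.morphologyEx(m,cv2.MORPH_CLOSE,np.ones((5,5),np.uint8))
    c=max(cv2.findContours(m,0,1)[0],key=cv2.contourArea); e=cv2.fitEllipse(cv2.convexHull(c)); print(name,np.add(e[0],(x0,y0)),e[1])
h=t[245:328,335:420]; m=cv2.inRange(h,(0,0,140),(180,60,255))
k,_,s,c=cv2.connectedComponentsWithStats(m)
for i in range(1,k):
  if s[i][4]>40: print("packed",c[i]+[335,245],s[i][4],ray("top",c[i]+[335,245],.019))
print("knobtop dark",[ (c,a,ray("top",c,.082)) for c,a,s in blobs(ims["top"],(0,0,0),(180,255,60),(145,240,166,268))])
crop=ims["top"][190:330,140:430]
cv2.imwrite("pics/crop1.png",cv2.resize(crop,None,fx=2.75,fy=2.75,interpolation=2)[:,:,::-1])
E
```

```text
top red [251.7903 210.2903] 62 [10  8] [0.6039 0.0971 0.091 ]
top red [232.9375 246.9375] 16 [3 7] [0.5352 0.1292 0.091 ]
top red [226.3529 286.0588] 17 [3 8] [0.4635 0.1383 0.091 ]
top yel [216.0167 263.5   ] 180 [15 16] [0.5071 0.1676 0.047 ]
top grn [189.1582 259.435 ] 177 [15 15] [0.5138 0.2192 0.047 ]
scene red [366.5    217.9375] 48 [8 9] [0.6007 0.1002 0.091 ]
scene red [352.  222.5] 6 [3 2] [0.5783 0.0682 0.091 ]
scene yel [343.6618 206.1912] 68 [12  7] [0.5043 0.1687 0.047 ]
scene grn [354.8333 196.6667] 54 [11  6] [0.5108 0.2209 0.047 ]
scene org [224.75   370.6333] 60 [9 8] [ 0.53   -0.3665  0.017 ]
tin [377.0359 286.6147] (62.87232971191406, 64.19381713867188)
cover [491.7704 256.7797] (70.16515350341797, 72.58304595947266)
packed [390.7318 269.4007] 302 [ 0.5049 -0.1687  0.019 ]
packed [356.25   282.8684] 304 [ 0.4772 -0.1019  0.019 ]
packed [377.5455 286.3279] 308 [ 0.4714 -0.1433  0.019 ]
packed [364.1344 303.2623] 305 [ 0.4381 -0.1177  0.019 ]
knobtop dark [(array([155.5417, 254.2083]), np.int32(48), array([0.5195, 0.2733, 0.082 ]))]
```

View pics/crop1.png

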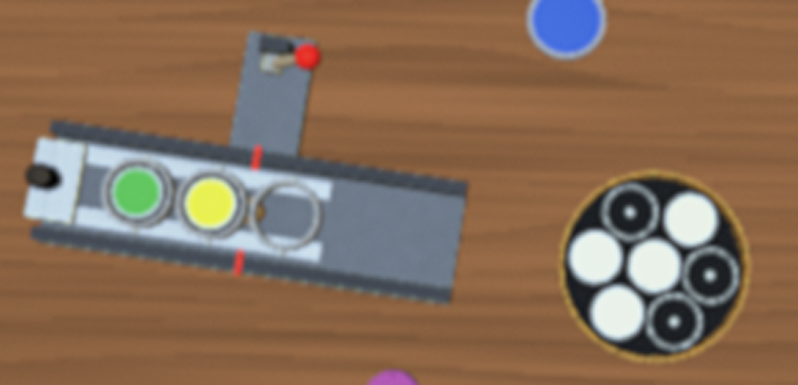

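Crop confirms it: stand red marks at ~(257,157) and (239,262), the ball on the -y side (lever down), and three free circles in the tin. Fitted stand heading is about -7.2°, pin at about (0.502, 0.143), rack offset about +25 mm.

Next I go over the rack knob with the fingers closing along stand x.

Emit:
{"fn": "step_arm", "kwargs": {
  "commands": [50,0.533,-0.522,-0.13,0,0,-0.437,50,0.533,-0.522,-0.13,0,0,-0.437,50,0.533,-0.522,-0.13,0,0,-0.437,50,0.533,-0.522,-0.13,0,0,-0.437,50,0.533,-0.522,-0.13,0,0,-0.437,50,0.533,-0.522,-0.13,0,0,-0.437,50,0.533,-0.522,-0.13,0,0,-0.437,50,0.533,-0.522,-0.13,0,0,-0.437,50,0.533,-0.522,-0.13,0,0,-0.437,50,0.533,-0.522,-0.13,0,0,-0.437],
  "squeeze": 40
}}

```text
clock: 1.45
position: [0.5185, 0.2811, 0.1235]
ee_rot: [0.749, 0.662, 0.0, -0.001]
ft_force: [-0.5, 0.8, -0.2]
grip_width: 0.589
grasp_force: 0.0
```

Emit:
{"fn": "step_arm", "kwargs": {
  "commands": [50,0,0,-0.05,0,0,0,50,0,0,-0.108,0,0,0,50,0,0,-0.108,0,0,0,50,0,0,-0.108,0,0,0,10,0,0,-0.108,0,0,0,10,0,0,-0.108,0,0,0,10,0,0,-0.108,0,0,0,10,0,0,-0.108,0,0,0,10,0,0,-0.108,0,0,0,10,0,0,-0.108,0,0,0]
}}

```text
clock: 2.7
position: [0.5198, 0.2789, 0.0585]
ee_rot: [0.751, 0.66, -0.0, 0.0]
ft_force: [-0.3, -0.3, -0.4]
grip_width: 0.124
grasp_force: 0.0
```

Run:
```python
from h import *
np.set_printoptions(precision=4,suppress=True)
o=get_obs(); print(o["position"],o["grip_width"],o["grasp_force"],o["ft_force"])
t=camera("top")
for k,lo,hi in(("red",(0,150,90),(6,255,255)),("yel",(24,120,120),(34,255,255)),("grn",(50,100,60),(75,255,255))):
  for c,a,s in blobs(t,lo,hi,(130,190,320,310),8): print(k,c,a,ray("top",c,.047))
```

```text
[0.5198 0.2789 0.0585] 0.12375407672442991 0.0 [-0.263  -0.2914 -0.4332]
red [251.7903 210.2903] 62 [0.6113 0.103  0.047 ]
red [232.9375 246.9375] 16 [0.5395 0.1366 0.047 ]
red [226.3529 286.0588] 17 [0.4647 0.146  0.047 ]
yel [216.0167 263.5   ] 180 [0.5071 0.1676 0.047 ]
grn [189.1582 259.435 ] 177 [0.5138 0.2192 0.047 ]
```

The fingers closed to 10.6 mm with no force, so the knob wasn't between them. I'll look.

Run:
```python
from h import *
a=cv2.resize(camera("top")[215:305,110:250],(560,360),interpolation=2); b=cv2.resize(camera("scene")[150:240,310:450],(560,360),interpolation=2)[:,:]
cv2.imwrite("pics/k1.png",cv2.resize(np.hstack([a,b]),(800,257))[:,:,::-1])
for z in(.054,.082):
  p=(.5195,.279,z); print(proj("top",p),proj("scene",p))
```

```text
[157.02344151 255.45446702] [367.25050265 184.60842264]
[152.48652005 254.13633671] [367.7461196  175.96460757]
```

View pics/k1.png

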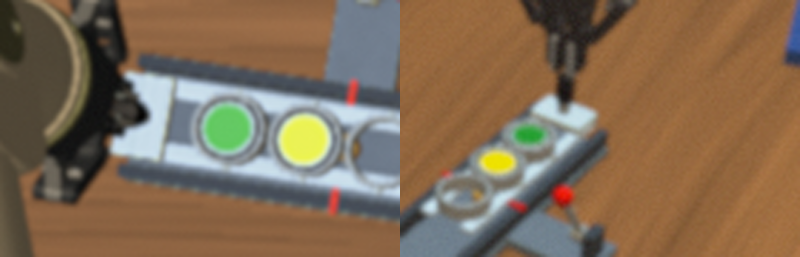

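Emit:
{"fn": "step_arm", "kwargs": {
  "commands": [0,0,0,0,0,0,0,0,0,0,0,0,0,0,0,0,0,0,0,0,0,0,0,0,0,0,0,0,0,0,0,0,0,0,0,0,0,0,0,0,0,0,0,0,0,0,0,0,0,0,0,0,0,0,0,0,0,0,0,0,0,0,0,0,0,0,0,0,0,0],
  "squeeze": 40
}}

```text
clock: 4.1
position: [0.5198, 0.279, 0.0585]
ee_rot: [0.751, 0.661, 0.0, 0.0]
ft_force: [0.0, -0.7, 0.4]
grip_width: 0.001
grasp_force: 0.0
```

Run:
```python
from h import *
b=camera("scene")[130:230,300:420]
cv2.imwrite("pics/k2.png",cv2.resize(b,None,fx=6,fy=6,interpolation=2)[:,:,::-1])
```

```text
(no output)
```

View pics/k2.png

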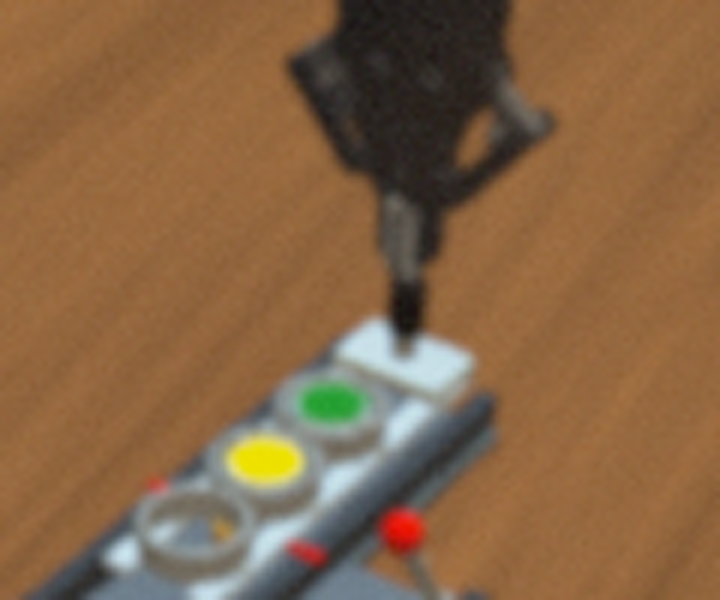

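Run:
```python
from h import *
a=cv2.imread("pics/scene0.png",0); b=cv2.cvtColor(camera("scene"),cv2.COLOR_RGB2GRAY)
for r in range(166,194): print(r,a[r,360:376],b[r,360:376])
```

```text
166 [113 107 109 110 107 106 109 112 108 110 110 111 115 114 115 113] [110 108  94  77  75  79  77  83  87  69  51  38  37  60  82  98]
167 [110 106 105 111 108 111 108 109 106 109 111 113 114 118 110 108] [111 103  91  71  74  76  75  87  89  71  51  38  38  59  86 106]
168 [111 106 111 108 107 108 108 110 108 111 112 114 115 114 111 112] [108 106  92  73  81  82  81  88  87  65  42  33  44  64  88 107]
169 [110 108 108 110 106 111 107 109 109 113 117 116 114 112 110 111] [109 105  91  71  76  82  82  90  88  69  46  39  48  61  91 107]
170 [104 110 110 106 107 107 109 111 113 114 113 113 112 111 113 108] [109 105  92  78  81  81  82  91  89  68  46  39  45  65  94 110]
171 [107 105 111 107 106 108 111 113 114 114 113 111 113 109 113 113] [107 108  96  86  81  81  80  90  87  64  42  36  51  76  98 112]
172 [107 111 107 110 110 112 114 113 114 114 114 110 114 112 109 109] [109 109 103  95  92  80  82  94  84  58  43  47  62  86 107 111]
173 [109 108 107 109 111 109 108 109 110 110 112 113 112 109 112 109] [112 107 107 103  93  81  79  91  87  68  53  56  79  94 108 111]
174 [109 108
[... 2007 characters left out ...]
215 212 208 201 190]
189 [210 213 217 214 201 176 154 148 165 188 207 214 214 212 214 208] [211 215 219 216 205 184 159 148 164 193 213 215 216 216 214 215]
190 [187 196 209 210 210 200 192 187 193 209 214 217 214 214 216 213] [187 201 210 215 211 203 194 191 196 211 217 218 218 216 216 216]
191 [150 164 181 192 200 207 206 208 212 215 214 214 216 214 214 209] [155 171 183 195 205 206 211 214 212 218 217 216 216 216 214 214]
192 [136 137 149 160 171 183 196 206 213 214 215 214 215 212 209 197] [137 142 149 162 172 187 200 209 215 217 217 219 218 218 211 199]
193 [138 137 135 136 138 146 164 179 193 201 207 213 212 207 193 176] [141 140 140 136 140 149 163 184 193 203 211 215 215 210 196 180]
```

Both views show the knob unchanged and the finger ends just above its top (scene row about 176). I'll lift over bare wood and measure where the tips really are.

Emit:
{"fn": "step_arm", "kwargs": {
  "commands": [0,0,0,0.1,0,0,0,0,0,0,0.15,0,0,0,0,-0.17,0,0.15,0,0,0,0,-0.17,0,0.15,0,0,0,0,-0.17,0,0.15,0,0,0,0,-0.17,0,0.15,0,0,0,0,-0.17,0,0.15,0,0,0,0,-0.17,0,0.15,0,0,0,0,-0.17,0,0.15,0,0,0,0,-0.17,0,0.15,0,0,0]
}}

```text
clock: 5.45
position: [0.418, 0.2789, 0.1484]
ee_rot: [0.751, 0.66, -0.0, 0.0]
ft_force: [-0.7, -0.6, -0.4]
grip_width: 0.0
grasp_force: 0.0
```

Run:
```python
from h import *
o=get_obs(); p=o["position"]; print(p,o["grip_width"])
out=[]
for n in("scene","top"):
    im=camera(n).copy(); u=proj(n,p); print(n,u)
    for d in (0,.02,.04,): print(d,proj(n,p+[0,0,d]))
    x,y=int(u[0])-40,int(u[1])-40
    c=cv2.resize(im[y:y+70,x:x+80],None,fx=5,fy=5,interpolation=2)
    cv2.circle(c,(int((u[0]-x)*5),int((u[1]-y)*5)),3,(255,0,255),-1)
    out.append(c)
cv2.imwrite("pics/tip.png",np.hstack(out)[:,:,::-1])
```

```text
[0.41795638 0.27886744 0.14843371] 0.00026706246227997313
scene [334.77462593 145.30616274]
0 [334.77462593 145.30616274]
0.02 [334.7999598  138.64305767]
0.04 [334.8258195  131.84165548]
top [137.15620495 309.95344985]
0 [137.15620495 309.95344985]
0.02 [133.13848409 310.09392369]
0.04 [128.94254368 310.24062872]
```

View pics/tip.png

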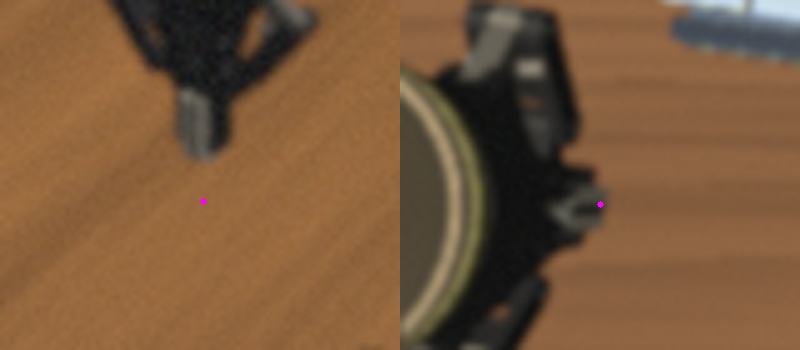

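The tips sit about 25-30 mm above the reported TCP. I'll calibrate by touching bare wood with the shut fingers, gently.

Emit:
{"fn": "step_arm", "kwargs": {
  "commands": [0,0,0,-0.1,0,0,0,0,0,0,-0.2,0,0,0,0,0,0,-0.25,0,0,0,0,0,0,-0.255,0,0,0,0,0,0,-0.26,0,0,0,0,0,0,-0.265,0,0,0,0,0,0,-0.27,0,0,0,0,0,0,-0.275,0,0,0,0,0,0,-0.277,0,0,0,0,0,0,-0.277,0,0,0]
}}

```text
clock: 6.8
position: [0.4178, 0.2789, -0.0177]
ee_rot: [0.751, 0.66, -0.0, 0.0]
ft_force: [0.2, -0.2, -0.3]
grip_width: 0.0
grasp_force: 0.0
```

Emit:
{"fn": "step_arm", "kwargs": {
  "commands": [0,0,0,-0.002,0,0,0,0,0,0,-0.004,0,0,0,0,0,0,-0.005,0,0,0,0,0,0,-0.006,0,0,0,0,0,0,-0.007,0,0,0,0,0,0,-0.008,0,0,0,0,0,0,-0.009,0,0,0,0,0,0,-0.01,0,0,0,0,0,0,-0.01,0,0,0,0,0,0,-0.01,0,0,0]
}}

```text
clock: 8.05
position: [0.4178, 0.279, -0.0237]
ee_rot: [0.751, 0.66, 0.0, 0.0]
ft_force: [-0.5, -0.5, -0.3]
grip_width: 0.002
grasp_force: 0.0
```

Emit:
{"fn": "step_arm", "kwargs": {
  "commands": [0,0,0,-0.001,0,0,0,0,0,0,-0.002,0,0,0,0,0,0,-0.003,0,0,0,0,0,0,-0.004,0,0,0,0,0,0,-0.005,0,0,0,0,0,0,-0.006,0,0,0,0,0,0,-0.007,0,0,0,0,0,0,-0.008,0,0,0,0,0,0,-0.008,0,0,0,0,0,0,-0.008,0,0,0]
}}

```text
clock: 9.3
position: [0.4178, 0.279, -0.0285]
ee_rot: [0.751, 0.66, 0.0, 0.0]
ft_force: [0.5, 0.0, 0.0]
grip_width: -0.001
grasp_force: 0.0
```

Run:
```python
from h import *
o=get_obs(); p=o["position"]
out=[]
for n in("scene","top"):
    im=camera(n).copy()
    for d in (0,.01,.02,.03): print(n,d,proj(n,[p[0],p[1],d]))
    u=proj(n,[p[0],p[1],0]); x,y=int(u[0])-25,int(u[1])-35; print(x,y)
    c=cv2.resize(im[y:y+50,x:x+50],None,fx=8,fy=8,interpolation=2)
    out.append(c)
cv2.imwrite("pics/tip2.png",np.hstack(out)[:,:,::-1])
```

```text
scene 0 [334.58121015 190.79193918]
scene 0.01 [334.59200454 187.92731664]
scene 0.02 [334.60290194 185.03535717]
scene 0.03 [334.61390383 182.11566759]
309 155
top 0 [162.31392175 309.13257438]
top 0.01 [160.83259249 309.18491062]
top 0.02 [159.32357915 309.23822496]
top 0.03 [157.78609834 309.29254507]
137 274
```

View pics/tip2.png

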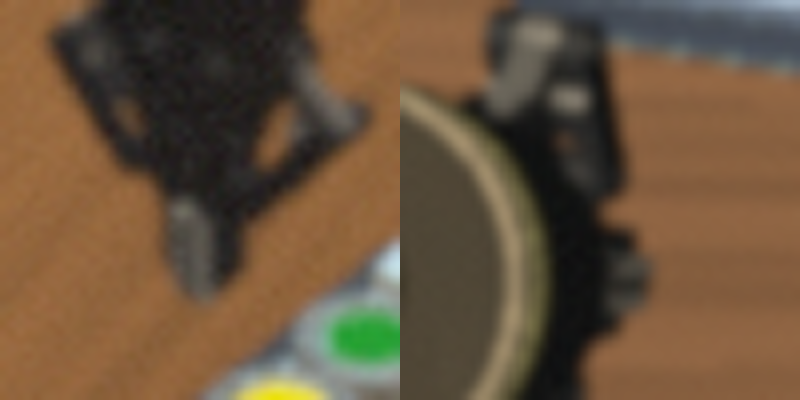

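Emit:
{"fn": "step_arm", "kwargs": {
  "commands": [0,0,0,-0.001,0,0,0,0,0,0,-0.002,0,0,0,0,0,0,-0.003,0,0,0,0,0,0,-0.004,0,0,0,0,0,0,-0.005,0,0,0,0,0,0,-0.006,0,0,0,0,0,0,-0.007,0,0,0,0,0,0,-0.007,0,0,0,0,0,0,-0.007,0,0,0,0,0,0,-0.007,0,0,0]
}}

```text
clock: 10.65
position: [0.4179, 0.279, -0.0301]
ee_rot: [0.751, 0.66, -0.0, -0.001]
ft_force: [-13.8, -10.3, 43.7]
grip_width: -0.0
grasp_force: 21.5
```

Contact calibrates it: fingertip height is the reported TCP z plus 30 mm when shut. Going back to the knob with that correction.

Emit:
{"fn": "step_arm", "kwargs": {
  "commands": [0,0,0,0.11,0,0,0,45,0,0,0.22,0,0,0,45,0.09,0,0.22,0,0,0,45,0.17,0,0.22,0,0,0,45,0.17,0,0.22,0,0,0,45,0.17,0,0.16,0,0,0,45,0.17,0,0.105,0,0,0,45,0.17,0,0.105,0,0,0,10,0.17,0,0.105,0,0,0,10,0.17,0,0.105,0,0,0],
  "squeeze": 40
}}

```text
clock: 11.9
position: [0.5199, 0.2799, 0.0322]
ee_rot: [0.751, 0.661, 0.001, -0.0]
ft_force: [-4.5, -0.2, 3.0]
grip_width: 0.189
grasp_force: 38.9
```

Emit:
{"fn": "step_arm", "kwargs": {
  "commands": [10,0,0,0,0,0,0,10,0,0,0,0,0,0,10,0,0,0,0,0,0,10,-0.0018,-0.0138,0,0,0,0,10,-0.0036,-0.0275,0,0,0,0,10,-0.0053,-0.0413,0,0,0,0,10,-0.0053,-0.0413,0,0,0,0,10,-0.0053,-0.0413,0,0,0,0,10,-0.0053,-0.0413,0,0,0,0,10,-0.0053,-0.0413,0,0,0,0]
}}

```text
clock: 13.15
position: [0.5167, 0.2546, 0.0321]
ee_rot: [0.751, 0.661, 0.001, -0.0]
ft_force: [-6.2, -0.0, 11.1]
grip_width: 0.19
grasp_force: 39.9
```

```bash
cat > m.py <<'E'
from h import *
np.set_printoptions(precision=4,suppress=True)
o=get_obs(); print(o["clock"],o["position"],o["grip_width"],o["grasp_force"])
ims={n:camera(n) for n in("top","scene")}
R=dict(top=(130,190,320,310),scene=(280,160,400,280))
for n in ims:
 for k,lo,hi in(("red",(0,150,90),(6,255,255)),("yel",(24,120,120),(34,255,255)),("grn",(50,100,60),(75,255,255))):
  for c,a,s in blobs(ims[n],lo,hi,R[n],4): print(n,k,c,a,ray(n,c,.04 if a<25 else .091 if k=="red" else .047))
E
python3 m.py
```

```text
13.15 [0.5167 0.2546 0.0321] 0.19032037291032994 39.926167130470276
top red [251.7143 210.3016] 63 [0.6039 0.0973 0.091 ]
top red [232.9375 246.9375] 16 [0.5402 0.1377 0.04  ]
top red [226.3529 286.0588] 17 [0.4649 0.1473 0.04  ]
top yel [229.1311 265.5137] 183 [0.5038 0.1424 0.047 ]
top grn [202.2079 261.3258] 178 [0.5107 0.1941 0.047 ]
scene red [326.  210.5] 6 [0.4683 0.1385 0.04  ]
scene red [366.5    217.9348] 46 [0.6007 0.1002 0.091 ]
scene red [352.     222.1667] 6 [0.5499 0.1272 0.04  ]
scene yel [338.1194 210.9254] 67 [0.5013 0.1438 0.047 ]
scene grn [349.2105 201.386 ] 57 [0.5074 0.1946 0.047 ]
```

Run:
```python
from h import *
print(tri((326,210.5),(226.35,286.06)),tri((352,222.2),(232.94,246.94)),tri((366.5,217.9),(251.7,210.3)),tri((338.1,210.9),(229.13,265.5)))
```

```text
[0.46431356 0.14802981 0.03249085] [0.54227504 0.14033367 0.02752299] [0.60288603 0.09659969 0.09454216] [0.50319493 0.14162957 0.04938168]
```

Yellow sits about 1.7 mm short of the pin centre. I'll nudge it +1.5 mm, release, and go over the ball.

Emit:
{"fn": "step_arm", "kwargs": {
  "commands": [10,0.0003,0.0025,0,0,0,0,10,0.0003,0.0025,0,0,0,0,40,0.0003,0.0025,0,0,0,0,40,0.0003,0.0025,0,0,0,0,40,0.0003,0.0025,0.08,0,0,0,40,0.0003,0.0025,0.163,0,0,0,40,0.07,-0.13,0.163,0,0,0,40,0.1437,-0.2588,0.163,0,0,0,40,0.1437,-0.2588,0.163,0,0,0,40,0.1437,-0.2588,0.163,0,0,0]
}}

```text
clock: 14.5
position: [0.6045, 0.0927, 0.1284]
ee_rot: [0.753, 0.657, -0.0, 0.001]
ft_force: [-0.2, 0.0, 0.2]
grip_width: 0.472
grasp_force: 0.0
```

Emit:
{"fn": "step_arm", "kwargs": {
  "commands": [40,0,0,-0.07,0,0,0,40,0,0,-0.14,0,0,0,40,0,0,-0.14,0,0,0,10,0,0,-0.14,0,0,0,10,0,0,-0.14,0,0,0,10,0,0,-0.14,0,0,0,10,0,0,-0.14,0,0,0,10,0,0,-0.14,0,0,0,10,0,0,-0.14,0,0,0,10,0,0,-0.14,0,0,0],
  "squeeze": 25
}}

```text
clock: 15.75
position: [0.6028, 0.0994, 0.0461]
ee_rot: [0.751, 0.661, 0.001, -0.0]
ft_force: [-6.8, 0.4, 4.1]
grip_width: 0.183
grasp_force: 24.3
```

Emit:
{"fn": "step_arm", "kwargs": {
  "commands": [10,0.0018,0.0145,0.005,0,0,0,10,0.0037,0.029,0.011,0,0,0,10,0.0055,0.0435,0.0135,0,0,0,10,0.0073,0.0575,0.0143,0,0,0,10,0.0092,0.0725,0.013,0,0,0,10,0.011,0.087,0.01,0,0,0,10,0.0128,0.1015,0.005,0,0,0,10,0.0146,0.115,-0.002,0,0,0,10,0.0146,0.115,-0.002,0,0,0,10,0.0146,0.115,-0.002,0,0,0]
}}

```text
clock: 17.0
position: [0.6118, 0.1697, 0.0447]
ee_rot: [0.75, 0.661, 0.001, -0.001]
ft_force: [-5.0, 3.3, 3.8]
grip_width: 0.183
grasp_force: 24.7
```

```bash
python3 m.py
```

```text
17.0 [0.6118 0.1697 0.0447] 0.18277753526795054 24.674052000045776
top red [219.6053 205.9211] 38 [0.6108 0.157  0.091 ]
top red [233. 247.] 15 [0.5401 0.1376 0.04  ]
top red [226.3529 286.0588] 17 [0.4649 0.1473 0.04  ]
top yel [227.2646 265.    ] 189 [0.5047 0.146  0.047 ]
top grn [204.4494 261.3708] 89 [0.5107 0.1898 0.047 ]
scene red [380.2045 204.4773] 44 [0.6071 0.165  0.091 ]
scene red [326.  210.5] 6 [0.4683 0.1385 0.04  ]
scene red [351.5714 222.1429] 7 [0.5489 0.1268 0.04  ]
scene yel [338.3733 207.5333] 75 [0.495 0.157 0.047]
scene grn [349.9655 200.9483] 58 [0.5082 0.1973 0.047 ]
```

Lens is up. Release the ball, go over the lens, then descend to grip its top 5 mm.

Emit:
{"fn": "step_arm", "kwargs": {
  "commands": [40,0,0,0,0,0,0,40,0,0,0,0,0,0,40,0,0,0.08,0,0,0,40,0,0,0.145,0,0,0,55,-0.09,-0.02,0.145,0,0,0,55,-0.1813,-0.0395,0.145,0,0,0,55,-0.1813,-0.0395,0.145,0,0,0,55,-0.1813,-0.0395,0.1,0,0,0,55,-0.1813,-0.0395,0.06,0,0,0,55,-0.1813,-0.0395,0.03,0,0,0]
}}

```text
clock: 18.35
position: [0.5037, 0.1441, 0.0604]
ee_rot: [0.751, 0.66, 0.0, 0.0]
ft_force: [-0.1, -0.0, -0.8]
grip_width: 0.642
grasp_force: 0.0
```

Emit:
{"fn": "step_arm", "kwargs": {
  "commands": [55,0,0,-0.03,0,0,0,55,0,0,-0.055,0,0,0,55,0,0,-0.0623,0,0,0,55,0,0,-0.0623,0,0,0,30,0,0,-0.0623,0,0,0,30,0,0,-0.0623,0,0,0,30,0,0,-0.0623,0,0,0,30,0,0,-0.0623,0,0,0,30,0,0,-0.0623,0,0,0,30,0,0,-0.0623,0,0,0],
  "squeeze": 50
}}

```text
clock: 19.6
position: [0.5034, 0.1444, 0.0245]
ee_rot: [0.751, 0.66, 0.001, 0.0]
ft_force: [-1.8, -0.8, 5.6]
grip_width: 0.416
grasp_force: 49.4
```

Reading 35.5 mm suggests only the 36.6 mm step is gripped. Regripping 3 mm lower.

Emit:
{"fn": "step_arm", "kwargs": {
  "commands": [50,0,0,0,0,0,0,50,0,0,0,0,0,0,50,0,0,-0.003,0,0,0,50,0,0,-0.005,0,0,0,50,0,0,-0.005,0,0,0,30,0,0,-0.005,0,0,0,30,0,0,-0.005,0,0,0,30,0,0,-0.005,0,0,0,30,0,0,-0.005,0,0,0,30,0,0,-0.005,0,0,0],
  "squeeze": 50
}}

```text
clock: 20.85
position: [0.5029, 0.1442, 0.0207]
ee_rot: [0.751, 0.66, 0.0, 0.0]
ft_force: [-2.2, -0.1, 5.2]
grip_width: 0.433
grasp_force: 49.8
```

Emit:
{"fn": "step_arm", "kwargs": {
  "commands": [30,0,0,0.01,0,0,0,30,0,0,0.02,0,0,0,30,0,0,0.04,0,0,0,30,0,0,0.07,0,0,0,30,0,0,0.1,0,0,0,30,0,0,0.1,0,0,0,30,0,0,0.1,0,0,0,30,0,0,0.1,0,0,0,30,0,0,0.1,0,0,0,30,0,0,0.1,0,0,0]
}}

```text
clock: 22.1
position: [0.5027, 0.1441, 0.0803]
ee_rot: [0.751, 0.66, -0.0, 0.0]
ft_force: [0.1, 0.5, -0.6]
grip_width: 0.43
grasp_force: 50.1
```

Run:
```python
from h import *
o=get_obs(); print(o["position"],o["grip_width"],o["grasp_force"],o["ft_force"])
out=[]
for n in("scene","top"):
    im=camera(n); u=proj(n,o["position"]+[0,0,.03]); x,y=int(u[0])-25,int(u[1])-30; print(n,u,x,y)
    out.append(cv2.resize(im[y:y+50,x:x+50],None,fx=8,fy=8,interpolation=2))
cv2.imwrite("pics/lens.png",np.hstack(out)[:,:,::-1])
```

```text
[0.5027277  0.14406436 0.08029554] 0.429859869789372 50.051400661468506 [ 0.14169833  0.5363334  -0.58172463]
scene [338.89753573 190.76084338] 313 160
top [222.19817813 263.66824043] 197 233
```

View pics/lens.png

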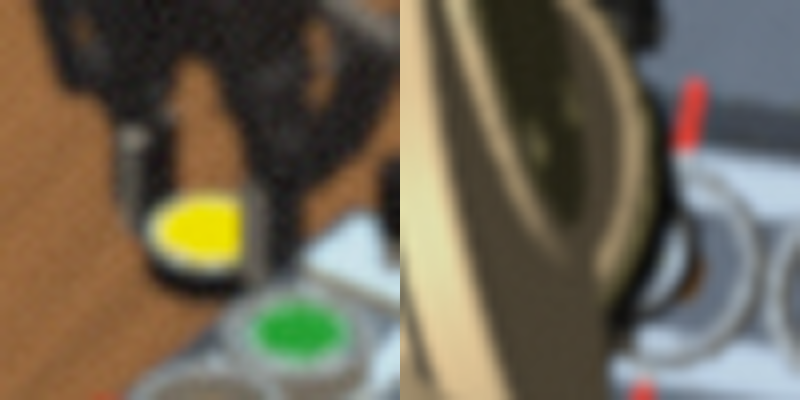

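Lens held level, and the brass pin shows centred in the ring. Carry it to free circle 6 at (0.466, -0.185).

Emit:
{"fn": "step_arm", "kwargs": {
  "commands": [30,-0.0103,-0.09,0,0,0,0,30,-0.0206,-0.18,0,0,0,0,30,-0.031,-0.27,0,0,0,0,30,-0.0412,-0.36,0,0,0,0,30,-0.0515,-0.45,0,0,0,0,30,-0.0617,-0.5492,0,0,0,0,30,-0.0617,-0.5492,0,0,0,0,30,-0.0617,-0.5492,-0.04,0,0,0,30,-0.0617,-0.5492,-0.08,0,0,0,30,-0.0617,-0.5492,-0.1,0,0,0]
}}

```text
clock: 23.45
position: [0.4654, -0.1845, 0.0194]
ee_rot: [0.751, 0.661, -0.0, -0.001]
ft_force: [0.9, 1.0, -0.6]
grip_width: 0.431
grasp_force: 50.1
```

Run:
```python
from h import *
o=get_obs(); print(o["position"],o["grip_width"],o["grasp_force"])
for z in(.0395,): print(proj("scene",o["position"]+[0,0,z]))
s=camera("scene")
for c,a,w in blobs(s,(24,120,120),(34,255,255),(220,230,330,330),4): print(c,a,w, ray("scene",c,o["position"][2]+.0385))
```

```text
[ 0.46541307 -0.18445268  0.01944758] 0.4309371985449587 50.12254357337952
[251.23897793 283.00287723]
[249.3255814  283.46511628] 86 [10 11] [ 0.46194681 -0.18682082  0.05794758]
```

Emit:
{"fn": "step_arm", "kwargs": {
  "commands": [30,0,0,-0.01,0,0,0,30,0,0,-0.02,0,0,0,30,0,0,-0.03,0,0,0,30,0,0,-0.036,0,0,0,30,0,0,-0.042,0,0,0,30,0,0,-0.047,0,0,0,30,0,0,-0.0525,0,0,0,30,0,0,-0.0525,0,0,0,30,0,0,-0.0525,0,0,0,30,0,0,-0.0525,0,0,0]
}}

```text
clock: 24.75
position: [0.4659, -0.1854, -0.0108]
ee_rot: [0.751, 0.661, 0.0, 0.0]
ft_force: [-0.1, -0.1, -0.7]
grip_width: 0.433
grasp_force: 50.1
```

Emit:
{"fn": "step_arm", "kwargs": {
  "commands": [30,0,0,-0.001,0,0,0,30,0,0,-0.002,0,0,0,30,0,0,-0.003,0,0,0,30,0,0,-0.004,0,0,0,30,0,0,-0.005,0,0,0,30,0,0,-0.005,0,0,0,30,0,0,-0.005,0,0,0,30,0,0,-0.005,0,0,0,30,0,0,-0.005,0,0,0,30,0,0,-0.005,0,0,0]
}}

```text
clock: 26.0
position: [0.4661, -0.1855, -0.0135]
ee_rot: [0.751, 0.66, 0.0, 0.0]
ft_force: [-0.9, -0.6, 7.9]
grip_width: 0.435
grasp_force: 54.8
```

Light contact at the neighbours, so release here and lift away.

Emit:
{"fn": "step_arm", "kwargs": {
  "commands": [44,0,0,0.003,0,0,0,46,0,0,0.003,0,0,0,50,0,0,0.003,0,0,0,50,0,0,0.003,0,0,0,50,0,0,0.02,0,0,0,50,0,0,0.08,0,0,0,50,0,0,0.16,0,0,0,50,0,0.1,0.19,0,0,0,50,0,0.2,0.19,0,0,0,50,0,0.3,0.19,0,0,0]
}}

```text
clock: 27.25
position: [0.466, -0.0036, 0.1013]
ee_rot: [0.751, 0.66, 0.001, 0.0]
ft_force: [1.2, 0.8, -0.3]
grip_width: 0.586
grasp_force: 0.0
```

```bash
cat > t.py <<'E'
from h import *
import sys
np.set_printoptions(precision=4,suppress=True)
im=camera("top"); h=cv2.cvtColor(im,cv2.COLOR_RGB2HSV)
for nm,lo,hi in(("yel",(24,120,120),(34,255,255)),("grn",(50,100,60),(75,255,255)),("pack",(0,0,140),(180,60,255))):
  for c,a,s in blobs(im,lo,hi,(335,245,420,328),40): print(nm,c,a,s,ray("top",c,.019))
c=[ (c,ray("top",c,.017)) for c,a,s in blobs(im,(7,215,170),(18,255,255),(440,200,620,420),5)]; print("cover knob",c)
cv2.imwrite(f"pics/{sys.argv[1]}.png",cv2.resize(im[240:335,330:425],None,fx=6,fy=6,interpolation=2)[:,:,::-1])
E
python3 t.py tin1
```

```text
yel [399.1858 289.071 ] 183 [15 15] [ 0.467  -0.1854  0.019 ]
pack [390.8737 269.2594] 293 [19 20] [ 0.5052 -0.169   0.019 ]
pack [356.0373 283.0068] 295 [19 19] [ 0.4769 -0.1014  0.019 ]
pack [377.4966 286.2819] 298 [20 20] [ 0.4715 -0.1432  0.019 ]
pack [398.9841 289.3016] 63 [19 19] [ 0.4666 -0.185   0.019 ]
pack [364.1333 303.22  ] 300 [19 20] [ 0.4382 -0.1177  0.019 ]
cover knob []
```

View pics/tin1.png

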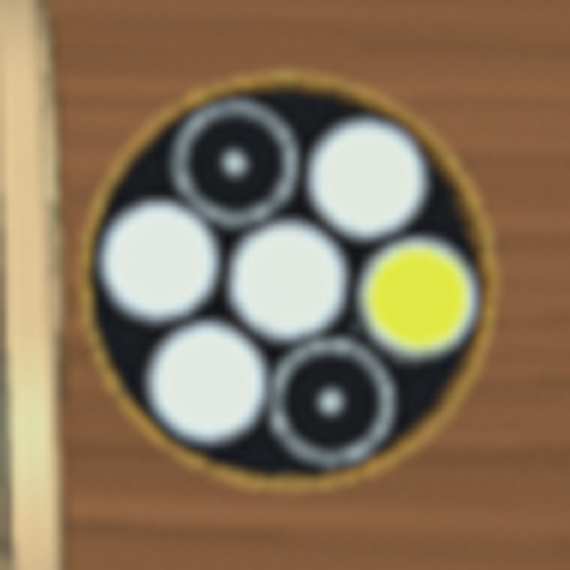

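Yellow lies flat on circle 6 at (0.467, -0.185). Now swing the lever back.

Emit:
{"fn": "step_arm", "kwargs": {
  "commands": [40,0.06,0.07,0,0,0,0,40,0.12,0.145,0,0,0,0,40,0.18,0.22,0,0,0,0,40,0.243,0.29,0,0,0,0,40,0.243,0.29,0,0,0,0,40,0.243,0.29,0,0,0,0,40,0.243,0.29,-0.05,0,0,0,40,0.243,0.29,-0.093,0,0,0,40,0.243,0.29,-0.093,0,0,0,10,0.243,0.29,-0.093,0,0,0],
  "squeeze": 25
}}

```text
clock: 28.55
position: [0.6122, 0.168, 0.0459]
ee_rot: [0.751, 0.66, 0.001, 0.0]
ft_force: [1.1, -0.1, 0.8]
grip_width: 0.268
grasp_force: 0.0
```

Emit:
{"fn": "step_arm", "kwargs": {
  "commands": [10,0,0,0,0,0,0,10,0,0,0,0,0,0,10,-0.0018,-0.0135,0.007,0,0,0,10,-0.0037,-0.028,0.012,0,0,0,10,-0.0055,-0.0425,0.015,0,0,0,10,-0.0073,-0.0575,0.0163,0,0,0,10,-0.0092,-0.072,0.0155,0,0,0,10,-0.011,-0.0865,0.013,0,0,0,10,-0.0128,-0.1015,0.007,0,0,0,10,-0.0148,-0.117,0.002,0,0,0]
}}

```text
clock: 29.8
position: [0.6034, 0.1024, 0.0468]
ee_rot: [0.75, 0.661, 0.003, -0.002]
ft_force: [-7.3, 30.1, 19.4]
grip_width: 0.182
grasp_force: 28.4
```

Emit:
{"fn": "step_arm", "kwargs": {
  "commands": [40,0,0.003,0,0,0,0,40,0,0.003,0,0,0,0,40,0,0.003,0.08,0,0,0,40,0,0.003,0.14,0,0,0,40,-0.07,0.13,0.14,0,0,0,40,-0.143,0.262,0.14,0,0,0,40,-0.143,0.262,0.14,0,0,0,40,-0.143,0.262,0.14,0,0,0,40,-0.143,0.262,0.06,0,0,0,40,-0.143,0.262,-0.022,0,0,0]
}}

```text
clock: 31.05
position: [0.5184, 0.2544, 0.0317]
ee_rot: [0.751, 0.66, 0.001, 0.001]
ft_force: [-0.5, 1.3, -0.7]
grip_width: 0.467
grasp_force: 0.0
```

```bash
python3 m.py
```

```text
31.05 [0.5184 0.2544 0.0317] 0.46684692783684295 0.0
top red [251.7903 210.2903] 62 [0.6039 0.0971 0.091 ]
top red [232.9375 246.9375] 16 [0.5402 0.1377 0.04  ]
top red [226.3529 286.0588] 17 [0.4649 0.1473 0.04  ]
top grn [201.2865 261.3146] 178 [0.5107 0.1959 0.047 ]
scene red [326.2 210.6] 5 [0.469  0.1384 0.04  ]
scene red [366.4348 218.0435] 46 [0.6008 0.0998 0.091 ]
scene red [351.375 222.25 ] 8 [0.5487 0.1262 0.04  ]
scene grn [349.9655 200.9483] 58 [0.5082 0.1973 0.047 ]
```

Lever is fully down (ball back at its starting pixel). Green must move 52 mm along -y.

Emit:
{"fn": "step_arm", "kwargs": {
  "commands": [10,0,0,0,0,0,0,10,0,0,0,0,0,0,10,0,0,0,0,0,0,10,0,0,0,0,0,0,10,-0.003,-0.0215,0,0,0,0,10,-0.0055,-0.043,0,0,0,0,10,-0.0083,-0.0645,0,0,0,0,10,-0.011,-0.086,0,0,0,0,10,-0.011,-0.086,0,0,0,0,10,-0.011,-0.086,0,0,0,0],
  "squeeze": 40
}}

```text
clock: 32.4
position: [0.5101, 0.2033, 0.034]
ee_rot: [0.751, 0.66, 0.0, -0.0]
ft_force: [-8.6, -0.3, 5.2]
grip_width: 0.187
grasp_force: 40.6
```

```bash
python3 m.py
```

```text
32.4 [0.5101 0.2033 0.034 ] 0.18670513264114041 40.630924701690674
top red [251.7903 210.2903] 62 [0.6039 0.0971 0.091 ]
top red [232.9375 246.9375] 16 [0.5402 0.1377 0.04  ]
top red [226.3529 286.0588] 17 [0.4649 0.1473 0.04  ]
top grn [228.2458 265.3073] 179 [0.5042 0.1441 0.047 ]
scene red [326.2 210.6] 5 [0.469  0.1384 0.04  ]
scene red [366.5106 218.0213] 47 [0.6009 0.0999 0.091 ]
scene red [351.4286 222.    ] 7 [0.5484 0.1271 0.04  ]
scene grn [338.4746 210.6102] 59 [0.5014 0.1454 0.047 ]
```

Green is centred. Release and go to the ball.

Emit:
{"fn": "step_arm", "kwargs": {
  "commands": [40,0,0,0,0,0,0,40,0,0,0,0,0,0,40,0,0,0.08,0,0,0,40,0,0,0.163,0,0,0,40,0.08,-0.09,0.163,0,0,0,40,0.154,-0.176,0.163,0,0,0,40,0.154,-0.176,0.163,0,0,0,40,0.154,-0.176,0.1,0,0,0,40,0.154,-0.176,0.02,0,0,0,40,0.154,-0.176,0.02,0,0,0],
  "squeeze": 25
}}

```text
clock: 33.75
position: [0.6002, 0.0984, 0.0416]
ee_rot: [0.751, 0.661, -0.003, -0.001]
ft_force: [0.3, 0.8, 0.9]
grip_width: 0.466
grasp_force: 0.0
```

Emit:
{"fn": "step_arm", "kwargs": {
  "commands": [10,0,0,0,0,0,0,10,0,0,0,0,0,0,10,0,0,0,0,0,0,10,0.0024,0.019,0.007,0,0,0,10,0.0048,0.038,0.0125,0,0,0,10,0.0073,0.0575,0.0143,0,0,0,10,0.0097,0.077,0.0125,0,0,0,10,0.0122,0.096,0.007,0,0,0,10,0.0146,0.115,-0.002,0,0,0,10,0.0146,0.115,-0.002,0,0,0]
}}

```text
clock: 35.0
position: [0.6118, 0.1695, 0.045]
ee_rot: [0.75, 0.661, 0.001, -0.0]
ft_force: [-5.1, 4.2, 5.6]
grip_width: 0.186
grasp_force: 25.8
```

Emit:
{"fn": "step_arm", "kwargs": {
  "commands": [40,0,0,0,0,0,0,40,0,0,0,0,0,0,40,0,0,0.08,0,0,0,40,0,0,0.145,0,0,0,55,-0.09,-0.02,0.145,0,0,0,55,-0.1813,-0.0388,0.145,0,0,0,55,-0.1813,-0.0388,0.145,0,0,0,55,-0.1813,-0.0388,0.1,0,0,0,55,-0.1813,-0.0388,0.04,0,0,0,55,-0.1813,-0.0388,0,0,0,0]
}}

```text
clock: 36.25
position: [0.5036, 0.1439, 0.0421]
ee_rot: [0.751, 0.66, 0.0, 0.0]
ft_force: [-0.8, 0.1, 0.1]
grip_width: 0.645
grasp_force: 0.0
```

Emit:
{"fn": "step_arm", "kwargs": {
  "commands": [55,0,0,-0.02,0,0,0,55,0,0,-0.0375,0,0,0,55,0,0,-0.0375,0,0,0,30,0,0,-0.0375,0,0,0,30,0,0,-0.0375,0,0,0,30,0,0,-0.0375,0,0,0,30,0,0,-0.0375,0,0,0,30,0,0,-0.0375,0,0,0,30,0,0,-0.0375,0,0,0,30,0,0,-0.0375,0,0,0],
  "squeeze": 50
}}

```text
clock: 37.5
position: [0.5034, 0.1444, 0.0214]
ee_rot: [0.751, 0.66, 0.001, 0.0]
ft_force: [-1.5, 0.0, 6.9]
grip_width: 0.432
grasp_force: 49.7
```

Emit:
{"fn": "step_arm", "kwargs": {
  "commands": [30,0,0,0.01,0,0,0,30,0,0,0.02,0,0,0,30,0,0,0.04,0,0,0,30,0,0,0.07,0,0,0,30,0,0,0.1,0,0,0,30,0,0,0.1,0,0,0,30,0,0,0.1,0,0,0,30,0,0,0.1,0,0,0,30,0,0,0.1,0,0,0,30,0,0,0.1,0,0,0]
}}

```text
clock: 38.75
position: [0.5026, 0.1441, 0.0803]
ee_rot: [0.751, 0.66, -0.0, 0.0]
ft_force: [0.2, 0.8, -0.5]
grip_width: 0.426
grasp_force: 50.1
```

Emit:
{"fn": "step_arm", "kwargs": {
  "commands": [30,-0.02,-0.085,0,0,0,0,30,-0.04,-0.17,0,0,0,0,30,-0.059,-0.255,0,0,0,0,30,-0.079,-0.34,0,0,0,0,30,-0.099,-0.425,0,0,0,0,30,-0.1173,-0.5062,0,0,0,0,30,-0.1173,-0.5062,0,0,0,0,30,-0.1173,-0.5062,-0.04,0,0,0,30,-0.1173,-0.5062,-0.08,0,0,0,30,-0.1173,-0.5062,-0.1,0,0,0]
}}

```text
clock: 40.0
position: [0.432, -0.1587, 0.0195]
ee_rot: [0.751, 0.661, -0.0, -0.001]
ft_force: [0.6, 0.2, -0.8]
grip_width: 0.431
grasp_force: 50.1
```

Emit:
{"fn": "step_arm", "kwargs": {
  "commands": [30,0,0,-0.01,0,0,0,30,0,0,-0.02,0,0,0,30,0,0,-0.03,0,0,0,30,0,0,-0.036,0,0,0,30,0,0,-0.042,0,0,0,30,0,0,-0.047,0,0,0,30,0,0,-0.053,0,0,0,30,0,0,-0.053,0,0,0,30,0,0,-0.053,0,0,0,30,0,0,-0.053,0,0,0]
}}

```text
clock: 41.25
position: [0.4325, -0.1596, -0.0111]
ee_rot: [0.751, 0.66, 0.0, 0.0]
ft_force: [-1.7, 0.3, 5.0]
grip_width: 0.426
grasp_force: 53.0
```

Emit:
{"fn": "step_arm", "kwargs": {
  "commands": [44,0,0,0.003,0,0,0,46,0,0,0.003,0,0,0,50,0,0,0.003,0,0,0,50,0,0,0.003,0,0,0,50,0,0,0.02,0,0,0,50,0,0,0.08,0,0,0,50,0,0,0.16,0,0,0,50,0,0.1,0.19,0,0,0,50,0,0.2,0.19,0,0,0,50,0,0.3,0.19,0,0,0]
}}

```text
clock: 42.5
position: [0.4326, 0.0223, 0.104]
ee_rot: [0.751, 0.66, 0.001, 0.0]
ft_force: [0.8, -0.9, -0.1]
grip_width: 0.586
grasp_force: 0.0
```

```bash
python3 t.py tin2
```

```text
yel [399.1858 289.071 ] 183 [15 15] [ 0.467  -0.1854  0.019 ]
grn [386.0223 306.0559] 179 [15 15] [ 0.4337 -0.1601  0.019 ]
pack [390.8316 269.2694] 297 [19 20] [ 0.5051 -0.1689  0.019 ]
pack [356.0875 282.9933] 297 [19 19] [ 0.477  -0.1015  0.019 ]
pack [377.4916 286.3144] 299 [20 20] [ 0.4714 -0.1432  0.019 ]
pack [398.9375 289.1562] 64 [19 19] [ 0.4668 -0.1849  0.019 ]
pack [364.0993 303.2417] 302 [19 20] [ 0.4382 -0.1176  0.019 ]
pack [385.4    306.1333] 60 [19 19] [ 0.4335 -0.1589  0.019 ]
cover knob []
```

View pics/tin2.png

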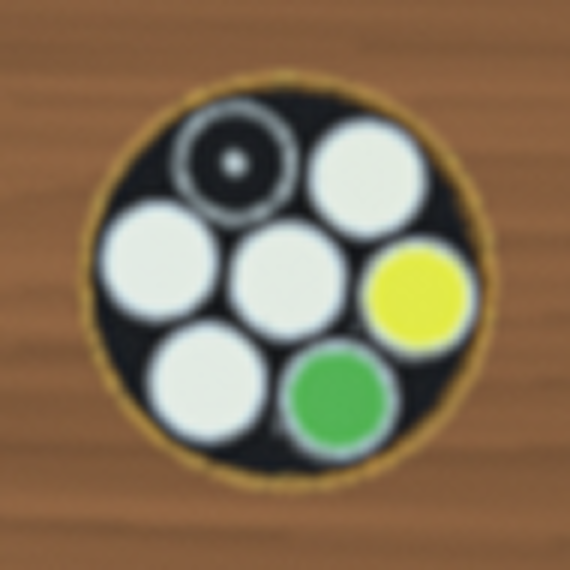

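Green lies flat on circle 5. Lever back down.

Emit:
{"fn": "step_arm", "kwargs": {
  "commands": [40,0.075,0.062,0,0,0,0,40,0.15,0.124,0,0,0,0,40,0.225,0.186,0,0,0,0,40,0.2987,0.2465,0,0,0,0,40,0.2987,0.2465,0,0,0,0,40,0.2987,0.2465,0,0,0,0,40,0.2987,0.2465,-0.05,0,0,0,40,0.2987,0.2465,-0.098,0,0,0,40,0.2987,0.2465,-0.098,0,0,0,10,0.2987,0.2465,-0.098,0,0,0],
  "squeeze": 25
}}

```text
clock: 43.8
position: [0.6121, 0.1679, 0.0458]
ee_rot: [0.751, 0.66, 0.001, 0.0]
ft_force: [0.9, -0.2, 0.5]
grip_width: 0.267
grasp_force: 0.0
```

Emit:
{"fn": "step_arm", "kwargs": {
  "commands": [10,0,0,0,0,0,0,10,0,0,0,0,0,0,10,-0.0018,-0.0135,0.007,0,0,0,10,-0.0037,-0.028,0.012,0,0,0,10,-0.0055,-0.0425,0.015,0,0,0,10,-0.0073,-0.0575,0.0163,0,0,0,10,-0.0092,-0.072,0.0155,0,0,0,10,-0.011,-0.0865,0.013,0,0,0,10,-0.0128,-0.1015,0.007,0,0,0,10,-0.0148,-0.117,0.002,0,0,0]
}}

```text
clock: 45.05
position: [0.6026, 0.0981, 0.0449]
ee_rot: [0.751, 0.661, 0.0, -0.0]
ft_force: [0.1, 17.2, 8.0]
grip_width: 0.187
grasp_force: 25.6
```

Emit:
{"fn": "step_arm", "kwargs": {
  "commands": [40,0,0.003,0,0,0,0,40,0,0.003,0,0,0,0,40,0,0.003,0.08,0,0,0,40,0,0.003,0.16,0,0,0,40,-0.04,-0.08,0.2,0,0,0,40,-0.08,-0.16,0.2,0,0,0,40,-0.08,-0.16,0.2,0,0,0,40,-0.08,-0.16,0.2,0,0,0,40,-0.08,-0.16,0.2,0,0,0,40,-0.08,-0.16,0.2,0,0,0]
}}

```text
clock: 46.3
position: [0.5549, 0.003, 0.1648]
ee_rot: [0.75, 0.661, -0.0, 0.0]
ft_force: [-0.1, -0.0, -0.1]
grip_width: 0.471
grasp_force: 0.0
```

```bash
python3 m.py
cat > c.py <<'E'
from h import *
np.set_printoptions(precision=4,suppress=True)
t=camera("top"); s=camera("scene")
A=[]
for n,im,roi in(("top",t,(430,180,600,380)),("scene",s,(150,310,330,460))):
    h=cv2.cvtColor(im,cv2.COLOR_RGB2HSV); x0,y0,x1,y1=roi
    m=cv2.inRange(h,(0,0,130),(180,70,255)); m[:y0]=0;m[y1:]=0;m[:,:x0]=0;m[:,x1:]=0
    m=cv2.morphologyEx(m,cv2.MORPH_OPEN,np.ones((3,3),np.uint8))
    e=cv2.fitEllipse(cv2.convexHull(max(cv2.findContours(m,0,1)[0],key=cv2.contourArea)))
    print(n,"disc",e[0],e[1],ray(n,e[0],.004))
    for c,a,w in blobs(im,(5,170,150),(20,255,255),roi,8): print(n,"knob",c,a,w,ray(n,c,.018));
E
python3 c.py
```

```text
46.3 [0.5549 0.003  0.1648] 0.4712185013384846 0.0
scene red [326.2 210.6] 5 [0.469  0.1384 0.04  ]
scene red [366.587  218.0217] 46 [0.601 0.1   0.091]
scene red [351.4286 222.    ] 7 [0.5484 0.1271 0.04  ]
top disc (503.418701171875, 242.24136352539062) (69.74663543701172, 72.37933349609375) [ 0.5647 -0.3939  0.004 ]
top knob [507.0833 240.8056] 72 [10  9] [ 0.566  -0.3965  0.018 ]
scene disc (230.77725219726562, 395.79827880859375) (65.78878021240234, 79.0894775390625) [ 0.5666 -0.3979  0.004 ]
scene knob [229.4368 387.3448] 87 [10 11] [ 0.5607 -0.3912  0.018 ]
```

Lever is down. The cover has been knocked and now sits near (0.565, -0.395), seen at top (503,242). Going to its knob.

Emit:
{"fn": "step_arm", "kwargs": {
  "commands": [50,0.002,-0.09,0,0,0,0,50,0.004,-0.18,0,0,0,0,50,0.006,-0.27,0,0,0,0,50,0.009,-0.36,0,0,0,0,50,0.011,-0.45,0,0,0,0,50,0.014,-0.54,0,0,0,0,50,0.0163,-0.63,-0.03,0,0,0,50,0.0163,-0.661,-0.06,0,0,0,50,0.0163,-0.661,-0.1,0,0,0,50,0.0163,-0.661,-0.16,0,0,0]
}}

```text
clock: 47.75
position: [0.5649, -0.3952, 0.0689]
ee_rot: [0.751, 0.66, 0.0, 0.001]
ft_force: [-0.1, 0.6, -0.1]
grip_width: 0.583
grasp_force: 0.0
```

```bash
python3 c.py; python3 -c "
from h import *
print(tri((229.44,387.34),(507.08,240.81)))
o=get_obs();print(o['position'])"
```

```text
top disc (498.0648498535156, 239.7609100341797) (58.435665130615234, 70.66508483886719) [ 0.5694 -0.3833  0.004 ]
top knob [506.8333 240.8472] 72 [10  9] [ 0.5659 -0.396   0.018 ]
scene disc (230.72520446777344, 395.84295654296875) (65.62844848632812, 79.16914367675781) [ 0.5666 -0.3981  0.004 ]
scene knob [229.407  387.0814] 86 [10 11] [ 0.5603 -0.3907  0.018 ]
[ 0.56487582 -0.39415975  0.02544321]
[ 0.56266735 -0.39266575  0.06499038]
```

Emit:
{"fn": "step_arm", "kwargs": {
  "commands": [50,0,0,-0.06,0,0,0,50,0,0,-0.12,0,0,0,50,0,0,-0.145,0,0,0,50,0,0,-0.153,0,0,0,10,0,0,-0.153,0,0,0,10,0,0,-0.153,0,0,0,10,0,0,-0.153,0,0,0,10,0,0,-0.153,0,0,0,10,0,0,-0.153,0,0,0,10,0,0,-0.153,0,0,0],
  "squeeze": 60
}}

```text
clock: 49.1
position: [0.5654, -0.3951, -0.0209]
ee_rot: [0.751, 0.661, 0.0, 0.001]
ft_force: [-1.3, 0.1, 6.9]
grip_width: 0.233
grasp_force: 59.0
```

Emit:
{"fn": "step_arm", "kwargs": {
  "commands": [10,0,0,0.02,0,0,0,10,0,0,0.06,0,0,0,10,0,0,0.12,0,0,0,10,0,0,0.16,0,0,0,10,0,0,0.16,0,0,0,10,0,0,0.16,0,0,0,10,0,0,0.16,0,0,0,10,0,0,0.16,0,0,0,10,0,0,0.16,0,0,0,10,0,0,0.16,0,0,0]
}}

```text
clock: 50.35
position: [0.5644, -0.3944, 0.0732]
ee_rot: [0.751, 0.66, -0.0, -0.0]
ft_force: [1.0, -0.4, -0.4]
grip_width: 0.233
grasp_force: 58.7
```

Cover held. Carry to the tin centre.

Emit:
{"fn": "step_arm", "kwargs": {
  "commands": [10,-0.022,0.06,0,0,0,0,10,-0.045,0.12,0,0,0,0,10,-0.067,0.18,0,0,0,0,10,-0.09,0.24,0,0,0,0,10,-0.112,0.3,0,0,0,0,10,-0.134,0.36,0,0,0,0,10,-0.1562,0.4188,0,0,0,0,10,-0.1562,0.4188,0,0,0,0,10,-0.1562,0.4188,-0.04,0,0,0,10,-0.1562,0.4188,-0.08,0,0,0]
}}

```text
clock: 51.6
position: [0.4714, -0.1438, 0.0252]
ee_rot: [0.751, 0.66, 0.001, 0.001]
ft_force: [-0.0, 0.0, -1.4]
grip_width: 0.234
grasp_force: 58.9
```

Emit:
{"fn": "step_arm", "kwargs": {
  "commands": [10,0,0,-0.01,0,0,0,10,0,0,-0.02,0,0,0,10,0,0,-0.03,0,0,0,10,0,0,-0.034,0,0,0,10,0,0,-0.038,0,0,0,10,0,0,-0.041,0,0,0,10,0,0,-0.0435,0,0,0,10,0,0,-0.0435,0,0,0,10,0,0,-0.0435,0,0,0,10,0,0,-0.0435,0,0,0]
}}

```text
clock: 52.85
position: [0.4708, -0.1431, -0.0007]
ee_rot: [0.751, 0.66, 0.0, 0.0]
ft_force: [-0.2, 0.1, -1.1]
grip_width: 0.232
grasp_force: 58.9
```

Emit:
{"fn": "step_arm", "kwargs": {
  "commands": [10,0,0,-0.001,0,0,0,10,0,0,-0.002,0,0,0,10,0,0,-0.003,0,0,0,10,0,0,-0.003,0,0,0,10,0,0,-0.003,0,0,0,10,0,0,-0.003,0,0,0,10,0,0,-0.003,0,0,0,10,0,0,-0.003,0,0,0,10,0,0,-0.003,0,0,0,10,0,0,-0.003,0,0,0]
}}

```text
clock: 54.1
position: [0.4709, -0.1431, -0.0011]
ee_rot: [0.751, 0.66, 0.001, -0.001]
ft_force: [-10.9, 3.4, 26.1]
grip_width: 0.234
grasp_force: 61.9
```

Seated on the rim. Ease off, release and retreat.

Emit:
{"fn": "step_arm", "kwargs": {
  "commands": [10,0,0,0.003,0,0,0,10,0,0,0.003,0,0,0,45,0,0,0.003,0,0,0,45,0,0,0.003,0,0,0,45,0,0,0.003,0,0,0,45,0,0,0.06,0,0,0,45,0,0,0.15,0,0,0,45,0,0,0.25,0,0,0,45,0,0.1,0.25,0,0,0,45,0,0.2,0.25,0,0,0]
}}

```text
clock: 55.35
position: [0.4711, -0.0218, 0.1484]
ee_rot: [0.751, 0.66, 0.001, 0.0]
ft_force: [2.0, 1.4, -0.3]
grip_width: 0.529
grasp_force: 0.0
```

Emit:
{"fn": "step_arm", "kwargs": {
  "commands": [45,0,0.1,0,0,0,0,45,0,0.2,0,0,0,0,45,0,0.3,0,0,0,0,45,0,0.3,0,0,0,0,45,0,0.3,0,0,0,0,45,0,0.3,0,0,0,0,45,0,0.3,0,0,0,0,45,0,0.3,0,0,0,0,45,0,0.3,0,0,0,0,45,0,0.3,0,0,0,0]
}}

```text
clock: 56.6
position: [0.4708, 0.1568, 0.1475]
ee_rot: [0.751, 0.66, 0.0, 0.0]
ft_force: [0.4, -0.9, 0.7]
grip_width: 0.526
grasp_force: 0.0
```

Run:
```python
from h import *
np.set_printoptions(precision=4,suppress=True)
t=camera("top"); s=camera("scene"); k=[]
for n,im,roi in(("top",t,(335,235,430,340)),("scene",s,(220,240,320,320))):
    for c,a,w in blobs(im,(5,170,150),(20,255,255),roi,25): print(n,"knob",c,a,w,ray(n,c,.043)); k.append(c)
    h=cv2.cvtColor(im,cv2.COLOR_RGB2HSV); x0,y0,x1,y1=roi
    m=cv2.inRange(h,(0,0,130),(180,75,255)); r=np.zeros_like(m); r[y0:y1,x0:x1]=m[y0:y1,x0:x1]
    q=np.vstack([c for c in cv2.findContours(r,0,1)[0] if cv2.contourArea(c)>30]); e=cv2.fitEllipse(cv2.convexHull(q)); print(n,"disc",e[0],e[1],ray(n,e[0],.024))
a=cv2.resize(t[240:335,330:425],(400,400),interpolation=2); b=cv2.resize(s[235:335,215:315],(400,400),interpolation=2)
cv2.imwrite("pics/cov.png",np.hstack([a,b])[:,:,::-1])
```

```text
top knob [377.8871 285.5968] 62 [9 8] [ 0.472  -0.1416  0.043 ]
top disc (377.2196350097656, 286.14117431640625) (73.03558349609375, 74.00466918945312) [ 0.4716 -0.1422  0.024 ]
scene knob [265.     276.2558] 43 [7 7] [ 0.4692 -0.1409  0.043 ]
scene disc (278.8692626953125, 272.9360656738281) (53.683101654052734, 97.3516845703125) [ 0.4786 -0.1018  0.024 ]
```

View pics/cov.png

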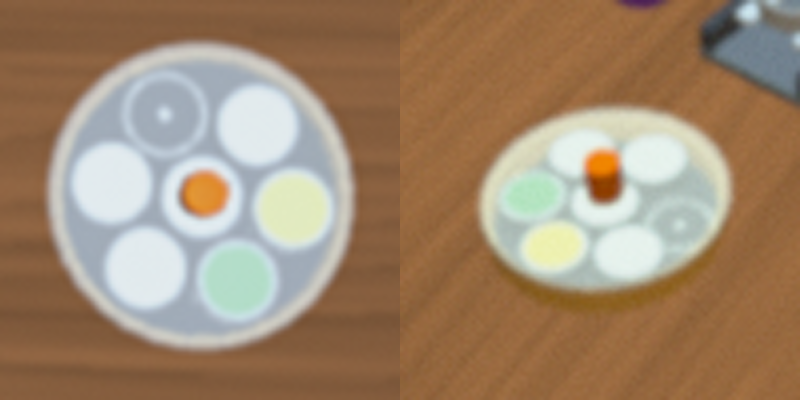

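The cover lies flat and centred, within about 1 mm (disc centre 0.4716, -0.1422 against tin 0.4714, -0.1432). All six lenses are visible flat beneath it, and the lever is down.

```bash
python3 -c "
from workcell import *
print(hand_in())"
```

```text
the job is handed in; nothing more can be done
None
```

The job is handed in at about 57 s: both lenses that were in the rack (yellow and green; ring 0 was empty) lie flat in the tin on circles 6 and 5, the cover is on within about 1 mm of centre, and the ejector is down.

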